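Show a valve's pins to the customer

TASK

A customer at the stall wants to see the pins of the valve in the red-tabbed test dock. Push the red ejector slide fully towards the dock's mouth so that the valve comes out, draw the valve out of the dock by its glass end, and hold it up in the gripper with its pins pointing up at a slant, about halfway between level and upright, with every part of it at least 12 cm above the bench; finish while still holding it there, steady. Leave the blue dock, its valve and everything else on the bench where they are.

Things in the scene. Friction and masses are not known exactly. Their poses are not given: they have to be found in the camera images.
- dock_red: fixed grey test dock with a red tab: a tunnel 135 mm long (own x -60 to +75 mm), 46 mm wide (foot 60 wide, 8 high, from x = -30 back), roof (clear at the front, slotted behind) 75 mm above the bench. Origin at bench level. Own -x is the open mouth, roughly facing the robot (yaw varies up to 20 degrees); bare bench in front of it.
- valve_red: The valve to show, in the red-tabbed dock: round glass audio valve, 32 mm in diameter, 70 g: clear glass, silvery dome at one end, black base with brass pins and a key post (8 mm) at the other. Origin on its axis; own +x runs along the axis from dome to pins: dome tip at x = -55 mm, full width from -41, base from +17 to +45, key post tip at +57 (112 mm overall).
- valve_red_dome (a point): dome tip of that valve, on its axis
- valve_red_pins (a point): tip of the key post among the pins of that valve, on its axis
- slide_red (a joint): travel (m) of the red dock's spring ejector slide: 0 at rest at the back, 0.045 fully pressed; moves towards the mouth (dock -x), springs back when let go (2 N at rest, 7 N at full travel). Its blade pushes the valve after 2 mm; at full travel the dome end sticks about 40 mm out of the mouth and stays out when the slide returns.
- slide_red_tab (a point): centre of the top edge of the red thumb tab of that slide: 12 mm thick along dock x, 28 mm wide along dock y, from 78 to 106 mm above the bench, over the roof on the dock's centre line; at rest 60 mm behind the dock origin and 15 mm ahead of the dock's rear end. Push it from behind with closed fingers, or pinch it; stock boxes 100 mm high (heaped to 125) stand 70 mm or more behind.
- dock_red_mouth (a point): centre of the mouth of the red dock, on the axis of the valve in it, 50 mm above the bench. Tunnel inside: floor 34 mm and roof 70 mm above the bench, 36 mm wide. At first the valve lies level in it, dome towards the mouth and 3 mm inside, so it cannot be gripped until pushed out.
- dock_blue: fixed grey test dock with a blue tab: a tunnel 135 mm long (own x -60 to +75 mm), 46 mm wide (foot 60 wide, 8 high, from x = -30 back), roof (clear at the front, slotted behind) 75 mm above the bench. Origin at bench level. Own -x is the open mouth, roughly facing the robot (yaw varies up to 20 degrees); bare bench in front of it. Leave alone.
- valve_blue: valve of the same kind and axes in the blue-tabbed dock; leave alone
- slide_blue (a joint): travel (m) of the blue dock's spring ejector slide: 0 at rest at the back, 0.045 fully pressed; moves towards the mouth (dock -x), springs back when let go (2 N at rest, 7 N at full travel). Its blade pushes the valve after 2 mm; at full travel the dome end sticks about 40 mm out of the mouth and stays out when the slide returns. Leave alone.
- cleaner_jar: small jar with a yellow cap, 32 mm in diameter, 50 mm high, between the docks; origin at the centre of its underside; leave alone
- driver: orange-handled screwdriver lying on the bench, 170 mm long; origin at mid-length on the underside; leave alone
- wire_reel: copper reel, 68 mm in diameter, 40 mm high; origin at the centre of its underside; leave alone
- carton_a: upright brown carton 45 x 45 x 110 mm high; origin at the centre of its underside; leave alone
- carton_b: lying yellow carton 110 x 45 x 45 mm high; origin at the centre of its underside; leave alone
- tin: open steel cup, 70 mm in diameter, 60 mm high; origin at the centre of its underside; leave alone
Not all that is in view belongs to the job. What is shaped like the dock_red but orange or pink is not meant.

How it is judged (in metres and radians):
On the way, in this order (a step that is already met when the one before it is completed fails the run):
1. the red slide is pressed to within 7 mm of its full travel and the valve's dome end sticks out of the mouth by 30 mm or more (value of joint slide_red above 0.038 m and x of valve_red_dome in the frame of dock_red below -0.09 m).
2. the valve is drawn wholly out through the mouth, pins and all (x of valve_red_pins in the frame of dock_red below -0.062 m), for 0.1 s.
At the end, for the whole second after the job is handed in: The red valve is held by the fingers and by nothing else, both its ends more than 12 cm above the bench, its axis 25 to 65 degrees above level with the pins at the upper end, and still (under 3 cm/s); the red slide has sprung back (within 5 mm) (height (world z) of each of valve_red_dome, valve_red_pins above 0.12 m and angle between valve_red's own x axis and vertical between 0.43 and 1.13 rad and contact force between the fingers and valve_red above 1 N and contact force between valve_red and dock_red below 0.1 N and contact force between valve_red and dock_blue below 0.1 N and linear speed of valve_red below 0.03 m/s and angular speed of valve_red below 0.2 rad/s and value of joint slide_red below 0.005 m); the arm keeps its last pose, push and grip.
It fails at once if the blue slide is pressed or the blue valve moved (over 10 mm) (value of joint slide_blue above 0.01 m or distance of valve_blue from where it was at the start of the episode above 0.01 m).
It fails at once if a bystander is moved by more than 2 cm (distance of any of cleaner_jar, driver, wire_reel, carton_a, carton_b, tin from where it was at the start of the episode above 0.02 m).
It also fails if it takes over 54 s, if anything falls off the work surface, if the arm or the gripper's body presses on something with over 40 N, if the wrist force passes 120 N, or if a joint passes its speed limit or range.

ROBOT

A 6-joint arm with a two-finger parallel gripper is mounted at the origin on the work surface. World frame = base frame: x ahead of the robot, y to its left, z up, the work surface at z = 0. Lengths are in m, angles in degrees, forces in N, time in s.
With the tool pointing down it reaches from about 0.3 to 0.875 m from the base axis. Payload 6.4 kg.
Tool frame: the origin (TCP) lies at the very end of the fingers, on their centre line; the grasp point (between the pads) lies 19 mm behind it; z points along the fingers, y is the line along which they close (so a half turn about z gives the same grasp; the last joint's range is limited). The gripper opens to 88 mm and grips with 3 to 60 N. Pads are 18 mm wide; open, the fingers measure 123 mm over their backs; the gripper's body (75 mm by 187 mm) begins 45 mm behind the grasp point.
Start: joints at [57.221, 10.359, 92.074, -0, 77.567, -11.82], TCP at [0.206, 0.537, 0.239] pointing down, gripper open.
Joint ranges: [-171.53, 171.53], [-51.25, 118.39], [17.06, 147.69], [-65.23, 245.23], [0, 150.52], [-178.68, 178.68]. Speed limits (degrees/s): [147.25, 147.25, 172.46, 180, 180, 180].

INTERFACE

Orientations are given as [roll, pitch, yaw] about the fixed x, y, z axes, in that order (R = Rz(yaw) Ry(pitch) Rx(roll)).
In Python, from plant import * gives the robot as it stands. The module is installed in compiled form; this text tells all that it offers. Calls block until the motion is done:
- move_pose(position, orientation): joint-space move of the TCP to a pose.
- servo_line(position, ori=None, rate=0.15): straight line of the TCP; ori=None keeps the orientation; rate is the mean speed in m/s.
- move_j(angles): joint-space move.
- release() and clamp(newtons=None): open the fingers fully, or close them until they stop; newtons is the grip in N (None keeps the last).
- sleep(seconds).
- solve_ik(position, orientation): joint angles nearest the present ones, or None.
- read_state(): the state.
- camera(name): name is "scene" or "top" or "wrist"; returns the picture (480x640x3 uint8, red, green, blue); there is no depth.
- calibration(name): a dict with "K" (3x3 intrinsics, pixels), "R" (3x3) and "t" (3): a world point X has camera coordinates R X + t; the wrist camera has in their place "mount" (4x4, takes a point from camera to tool coordinates, whose origin is the TCP and whose axes are the flange's). Camera axes: x right, y down, z forward; pixel columns grow to the right and rows downward; lengths in m; the calibration is good to about 2 mm. A picture is of the moment at which its call begins: read the wrist's pose just before it. calibration takes no time and is no camera call.
A pose or a line that the arm cannot do raises PlanningError and nothing moves.
- hand_in(): hands the job in; it is judged then, once.
The state is a dict: "t": time; "joints": joint angles; "joint_velocities": joint speeds; "effort": joint torques, N m; "eef_pos": TCP position; "orientation": TCP orientation; "wrist_force": force on the tool from outside, world axes, zero at the start; "wrist_torque": the same for the moment, N m; "width": opening from 0.0 (shut) to 1.0 (fully open); "finger_force": force on a finger pad.
Only numpy, scipy, OpenCV 4.12 (cv2) and the standard library are available. Lean on these libraries where they do the work, as an engineer would, in place of code of your own. Each camera call takes 0.05 s, during which the arm holds its last target. There are 200 camera calls.

## Working session

There is one attempt and no reset: what is moved stays moved. The work goes in short steps, each a Python script; the robot and the scene stay as the last script left them, time stands still between calls to the robot, and variables do not carry over. Pictures are saved under pics/ and viewed, at most 10 in all, crops included, and the job is handed in when it is done.

```bash
mkdir -p pics; ls; python3 - <<'E'
from plant import *
import cv2,numpy as np
for n in("scene","top"):
    im=camera(n); cv2.imwrite(f"pics/{n}0.png",im[:,:,::-1]); c=calibration(n)
    print(n,{k:np.round(v,4).tolist() for k,v in c.items()})
print(np.round(calibration("wrist")["mount"],4).tolist()); s=read_state(); print(s["t"],s["orientation"])
E
```

```text
pics
scene {'K': [[501.627, 0.0, 321.2213], [0.0, 501.627, 236.3669], [0.0, 0.0, 1.0]], 'R': [[0.8166, 0.5772, 0.0069], [0.4448, -0.6215, -0.6449], [-0.3679, 0.5297, -0.7642]], 't': [-0.4059, -0.1583, 1.1714]}
top {'K': [[592.1495, 0.0, 328.4277], [0.0, 592.1495, 238.7034], [0.0, 0.0, 1.0]], 'R': [[0.0297, -0.9994, 0.0166], [-0.999, -0.0302, -0.0319], [0.0324, -0.0157, -0.9994]], 't': [-0.0032, 0.4985, 1.2048]}
[[0.0006, -0.9573, -0.2891, 0.0758], [1.0, 0.0005, 0.0003, 0.0004], [-0.0002, -0.2891, 0.9573, -0.1456], [0.0, 0.0, 0.0, 1.0]]
0.1 [-1.79917690e+02 -1.86116733e-02  1.59041555e+02]
```

View pics/scene0.png

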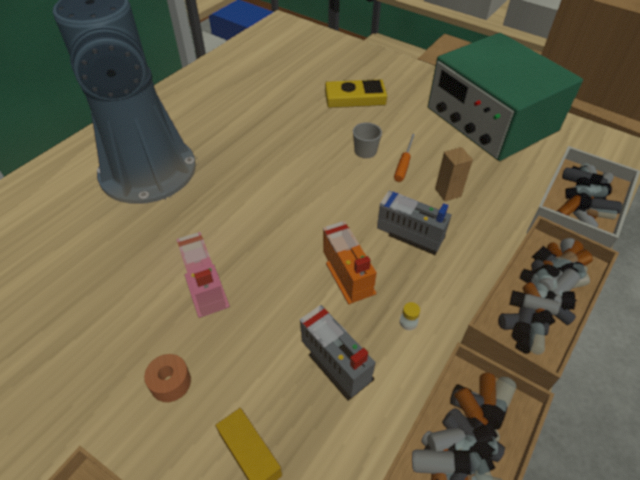

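View pics/top0.png

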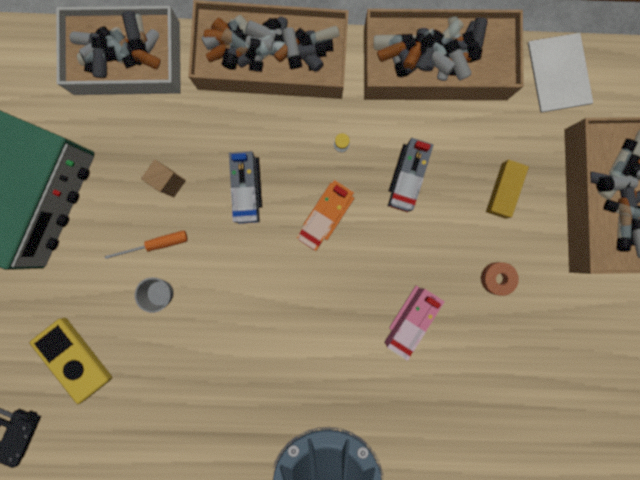

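The red-tabbed candidates in the top view are the grey dock (411,175), the orange dock (327,215) and the pink dock (414,322). The grey dock at (244,188) has a blue tab. By the description I choose the grey one at (411,175), which is at (338,350) in the scene view. Next I measure it and take a close crop.

```bash
cat > h.py <<'E'
from plant import *
import cv2,numpy as np
def ray(n,uv,st=None):
    c=calibration(n); d=np.linalg.inv(c["K"])@[uv[0],uv[1],1]
    if n=="wrist":
        from scipy.spatial.transform import Rotation as Ro
        T=np.eye(4);T[:3,:3]=Ro.from_euler("xyz",st["orientation"],degrees=True).as_matrix();T[:3,3]=st["eef_pos"]
        M=T@c["mount"]; return M[:3,3],M[:3,:3]@d
    return -c["R"].T@c["t"],c["R"].T@d
def onz(n,uv,z,st=None):
    o,d=ray(n,uv,st); return o+d*(z-o[2])/d[2]
def blobs(im,box,lo=120):
    x0,y0,x1,y1=box; h=cv2.cvtColor(im,cv2.COLOR_RGB2HSV)[y0:y1,x0:x1]
    m=(((h[...,0]<6)|(h[...,0]>173))&(h[...,1]>150)&(h[...,2]>80)).astype(np.uint8)
    n,l,s,c=cv2.connectedComponentsWithStats(m)
    return [(s[i,4],(c[i]+[x0,y0]),cv2.minAreaRect(np.argwhere(l==i)[:,::-1].astype(np.float32)+[x0,y0]) if 0 else (s[i,:4]+[x0,y0,0,0]).tolist()) for i in range(1,n) if s[i,4]>8]
E
python3 - <<'E'
from h import *
t=cv2.imread("pics/top0.png")[:,:,::-1].copy(); s=cv2.imread("pics/scene0.png")[:,:,::-1].copy()
for b in blobs(t,(375,125,450,225)): print("top",b, onz("top",b[1],.106), onz("top",b[1],.075))
for b in blobs(s,(290,300,385,400)): print("scene",b, onz("scene",b[1],.1), onz("scene",b[1],.075))
a=cv2.resize(t[125:225,370:450],None,fx=5,fy=5,interpolation=2); b=cv2.resize(s[300:400,290:390],None,fx=4,fy=5,interpolation=2)
cv2.imwrite("pics/crop.png",np.hstack([a,b])[:,:800,::-1])
E
```

```text
top (np.int32(78), array([422.35897436, 145.16666667]), [415, 141, 15, 9]) [ 0.67799764 -0.15958424  0.106     ] [ 0.6840921  -0.16488086  0.075     ]
top (np.int32(87), array([403.56321839, 198.63218391]), [393, 194, 22, 10]) [ 0.57520679 -0.12647408  0.106     ] [ 0.57844084 -0.13084932  0.075     ]
scene (np.int32(122), array([315.26229508, 317.66393443]), [304, 309, 24, 18]) [ 0.58809194 -0.14645401  0.1       ] [ 0.57929938 -0.13430661  0.075     ]
scene (np.int32(191), array([358.94764398, 357.71204188]), [351, 349, 16, 20]) [ 0.68231516 -0.16467048  0.1       ] [ 0.67690739 -0.15317747  0.075     ]
```

View pics/crop.png

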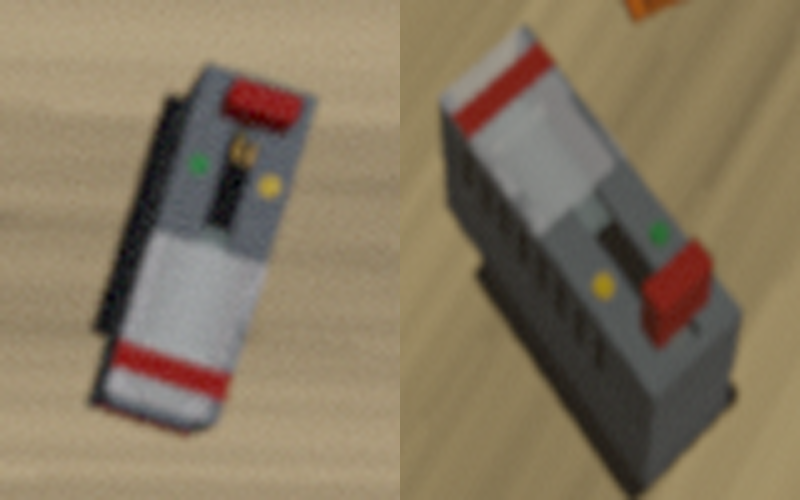

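The crop confirms it: grey body, red tab at top pixel (422,145), red mouth stripe at (403,199), with the tab at rest behind. Next I compute the pose, hover behind the tab with closed fingers, and check with the wrist camera.

```bash
cat >> h.py <<'E'
from scipy.spatial.transform import Rotation as Ro
def ori(yaw,tilt=0): # tool x = -dock x; tilt>0 raises dock +x end (fingers point forward)
    R=Ro.from_euler("z",yaw,degrees=True)*Ro.from_euler("y",-tilt,degrees=True)*Ro.from_euler("zx",[0,180],degrees=True)
    R=R*Ro.from_euler("z",180,degrees=True)
    return R.as_euler("xyz",degrees=True).tolist()
def P(D,x,y,z):
    a=np.radians(D[2]); return [D[0]+x*np.cos(a)-y*np.sin(a),D[1]+x*np.sin(a)+y*np.cos(a),z]
E
python3 - <<'E'
from h import *
r=onz("top",(422.2,141.2),.075)[:2]; f=onz("top",(402,208),.075)[:2]; tab=onz("top",(422.4,144.6),.106)[:2]
print(r,f,np.linalg.norm(r-f)); v=r-f; yaw=np.degrees(np.arctan2(v[1],v[0])); 
u=v/np.linalg.norm(v); o=((r-.075*u)+(f+.06*u)+(tab-.06*u))/3
print(yaw,o,r-.075*u,f+.06*u,tab-.06*u)
D=[*o,yaw]; np.save("D.npy",D)
clamp(10); move_pose(P(D,.09,0,.20),ori(yaw))
st=read_state(); im=camera("wrist"); cv2.imwrite("pics/w1.png",im[:,:,::-1])
print(st["t"],st["eef_pos"],st["joints"])
for b in blobs(im,(0,0,640,480)): print(b,onz("wrist",b[1],.106,st))
E
```

```text
[ 0.69185916 -0.16437837] [ 0.56010881 -0.12827619] 0.13660718812888883
-15.324014991122079 [ 0.61957181 -0.14415646] [ 0.61952566 -0.14455757] [ 0.61797561 -0.14413283] [ 0.62121417 -0.14377897]
4.4333 [ 0.70659337 -0.16678684  0.2001668 ] [-2.26238830e+01  3.10228482e+01  6.94130583e+01  1.11921747e-02
  7.95569250e+01 -9.73768628e+01]
(np.int32(1465), array([323.35290102,  24.45051195]), [287, 14, 74, 22]) [ 0.58416037 -0.13331047  0.106     ]
(np.int32(942), array([322.03927813, 197.71231423]), [301, 186, 43, 24]) [ 0.67694554 -0.15945665  0.106     ]
```

View pics/w1.png

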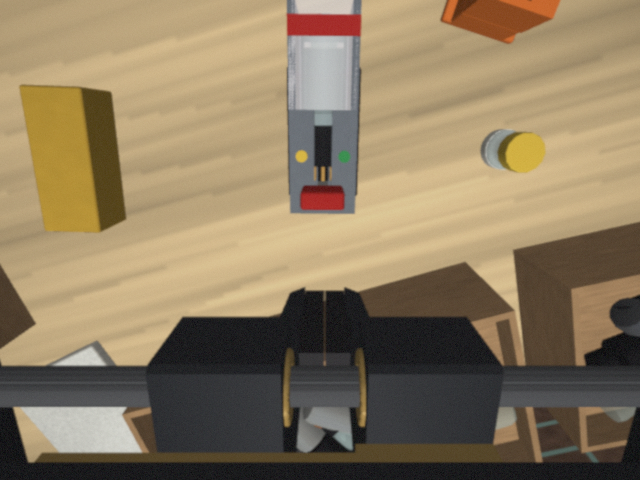

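The wrist view shows the dock straight ahead and centred. The tab is at (322,198) and the bench behind it is free, so I go down and push.

```bash
python3 - <<'E'
from h import *
D=np.load("D.npy"); u=np.array([np.cos(np.radians(D[2])),np.sin(np.radians(D[2]))])
servo_line(P(D,.09,0,.084),rate=.12)
F=lambda: float(np.dot(read_state()["wrist_force"][:2],u))
print("f0",F()); servo_line(P(D,.036,0,.084),rate=.05); print(F())
x=.036
while x>.020 and F()<14:
    x-=.002; servo_line(P(D,x,0,.084),rate=.03); print(round(x,3),round(F(),1))
sleep(.3); st=read_state(); print(st["eef_pos"],st["t"])
c=camera("top"); im=c[125:245,360:460]
servo_line(P(D,.09,0,.084),rate=.15); servo_line(P(D,.07,0,.2),rate=.2); release()
c2=camera("top")[125:245,360:460]
cv2.imwrite("pics/p.png",cv2.resize(np.hstack([im,c2]),None,fx=4,fy=4)[:,:,::-1]); print(read_state()["t"])
E
```

```text
f0 -0.0603322468957456
6.5569900589240575
0.034 7.5
0.032 10.7
0.03 18.7
[ 0.65202771 -0.15282673  0.08487262] 7.8833
10.6
```

View pics/p.png

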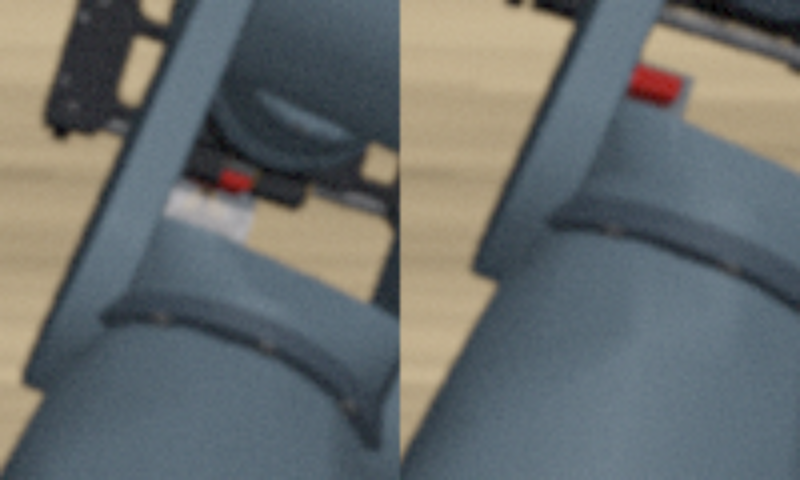

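The tab travelled forward to its hard stop (the force jumped to 19 N), and in the right half it has sprung back. The arm hides the mouth, so I hover there and look with the wrist camera.

```bash
python3 - <<'E'
from h import *
D=np.load("D.npy")
move_pose(P(D,-.074,0,.16),ori(D[2]))
st=read_state(); im=camera("wrist"); cv2.imwrite("pics/w2.png",im[:,:,::-1]); print(st["t"],st["eef_pos"])
for b in blobs(im,(0,0,640,480)): print(b,onz("wrist",b[1],.075,st))
# expected pixels of the axis points
c=calibration("wrist");T=np.eye(4);T[:3,:3]=Ro.from_euler("xyz",st["orientation"],degrees=True).as_matrix();T[:3,3]=st["eef_pos"]
M=np.linalg.inv(T@c["mount"])
for x,z in((-.1,.05),(-.074,.066),(-.06,.075)):
    q=c["K"]@(M@[*P(D,x,0,z),1])[:3]; print(x,q[:2]/q[2])
E
```

```text
11.25 [ 0.54922497 -0.12510024  0.16100431]
(np.int32(1813), array([601.16712631,  82.08328737]), [560, 60, 80, 45]) [0.49664864 0.04829817 0.075     ]
(np.int32(10), array([348.7, 243. ]), [347, 242, 4, 3]) [ 0.5500918  -0.10895476  0.075     ]
(np.int32(1001), array([548.35664336, 271.35364635]), [522, 255, 53, 32]) [0.60184352 0.00871417 0.075     ]
(np.int32(1106), array([325.72061483, 291.32188065]), [290, 284, 71, 16]) [ 0.57787077 -0.1313156   0.075     ]
(np.int32(74), array([324.36486486, 450.40540541]), [305, 448, 40, 4]) [ 0.70155442 -0.16604698  0.075     ]
-0.1 [323.66790173 197.72930647]
-0.074 [323.62953679 242.23250461]
-0.06 [323.60684808 267.56459802]
```

View pics/w2.png

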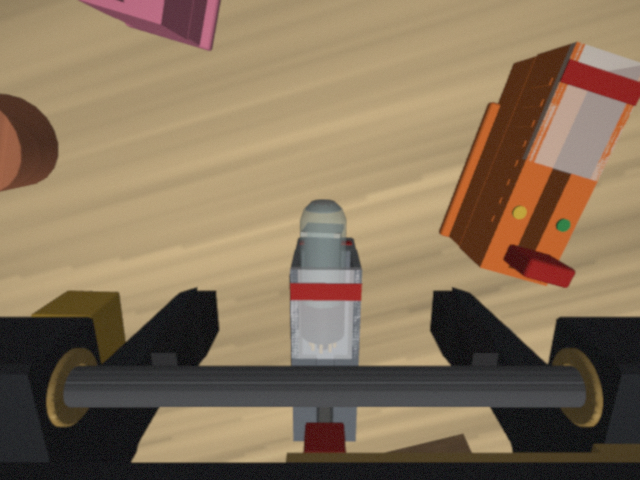

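The dome tip is at (323,199), right where a fully ejected valve should be (x ≈ -0.099) and centred between the fingers. The orange dock and the carton are clear of the fingers. I grasp and draw it out.

```bash
python3 - <<'E'
from h import *
D=np.load("D.npy")
servo_line(P(D,-.074,0,.031),rate=.1); clamp(35)
s=read_state(); print(s["width"],s["finger_force"],s["wrist_force"],s["t"])
servo_line(P(D,-.19,0,.031),rate=.06); s=read_state(); print(s["width"],s["finger_force"],s["wrist_force"])
servo_line(P(D,-.19,0,.20),rate=.12)
servo_line(P(D,-.19,0,.28),ori(D[2],45),rate=.06); sleep(.4)
s=read_state(); print(s["t"],s["eef_pos"],s["width"],s["finger_force"])
a=camera("wrist"); b=camera("scene")
cv2.imwrite("pics/f.png",np.hstack([cv2.resize(a,(400,300)),cv2.resize(b[120:420,100:500],(400,300))])[:,:,::-1])
E
```

```text
0.3490572841879699 34.264140223385766 [0.25982396 0.12553942 0.89140254] 13.65
0.34828178527599096 34.316030382178724 [ 0.36166433 -0.5078904  -0.95271808]
19.175 [ 0.43638069 -0.09389403  0.27989982] 0.34718582313618296 34.30364454514347
```

View pics/f.png

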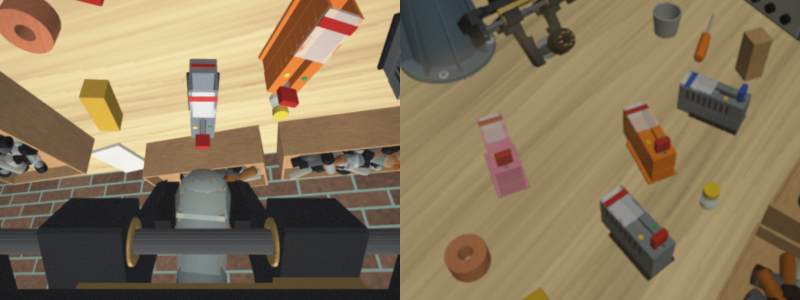

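The wrist half shows the valve between the pads at about (203,200) and the red dock empty with its tab back at rest. I check the valve's slant in the scene view.

```bash
python3 - <<'E'
from h import *
b=camera("scene"); t=camera("top")
c=calibration("scene"); s=read_state(); e=np.array(s["eef_pos"]); q=c["K"]@(c["R"]@e+c["t"]); q=q[:2]/q[2]
u,v=(int(k) for k in q); print(u,v)
c=calibration("top"); p=c["K"]@(c["R"]@e+c["t"]); p=(p[:2]/p[2]).astype(int); print(p)
# expected ends
D=np.load("D.npy");a=np.radians(D[2]);R=Ro.from_euler("xyz",s["orientation"],degrees=True).as_matrix()
g=e-.019*R[:,2]; ax=-R[:,0]
for n,l in(("dome",-.026),("pins",.086)):
    X=g+ax*l; print(n,X)
    for m in("scene","top"):
        c=calibration(m); q=c["K"]@(c["R"]@X+c["t"]); print(m,q[:2]/q[2])
x0=max(u-60,0);y0=max(v-60,0)
A=cv2.resize(b[y0:y0+110,x0:x0+110],(400,400),interpolation=2); B=cv2.resize(t[p[1]-65:p[1]+45,p[0]-55:p[0]+55],(400,400),interpolation=2)
print(x0,y0); cv2.imwrite("pics/g.png",np.hstack([A,B])[:,:,::-1])
E
```

```text
252 178
[396 274]
dome [ 0.40563962 -0.08554817  0.27503109]
scene [241.31063331 169.58290082]
top [390.44916462 293.25475758]
pins [ 0.48202619 -0.1064754   0.35422165]
scene [267.60625916 156.52066051]
top [412.61674997 244.70388246]
192 118
```

View pics/g.png

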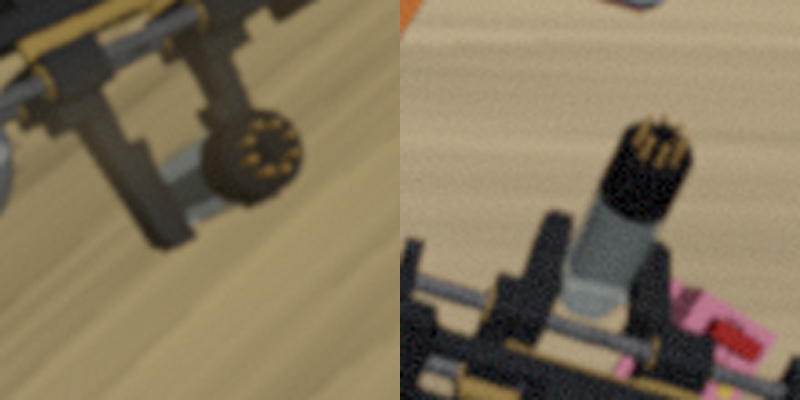

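The pins appear at scene (265,161) and top (414,249). That is within about 4 px of where a 45° hold would put them, so the valve hasn't slipped.

```bash
python3 -c "
from plant import *
print(read_state()['t'],hand_in())"
```

```text
the job is handed in; nothing more can be done
19.375 None
```

I ejected the red-dock valve and drew it out by its glass end. I handed the job in at 19.4 s with the valve held steady, pins up at about 45° and both ends about 27 cm or more above the bench. The red slide was back at rest; no verdict came back.

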